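Sort two drum couplers with a go gauge

TASK

One of the two black drum couplers with steel stems is oversize and jams in the go gauge on the bench. Find the one that fits: set it on the gauge deck on the flared side, slide it along the deck between the steel jaws, and leave it standing on the deck clear beyond them. Stand the oversize one upright in the middle of the grey reject tray, never force it into the jaws, and leave everything else on the bench where it is.

Things in the scene. Friction and masses are not known exactly. Their poses are not given: they have to be found in the camera images.
- coupler_1: Drive coupler, standing: round black flange 22 mm high, collar 38 mm in diameter up to 30 mm, then a bare steel stem 28 mm in diameter up to the top at 80 mm; 0.15 to 0.31 kg. The flange is 54 mm in diameter on the coupler that fits, 64 mm on the oversize one; else they are alike. Which of coupler_1 and coupler_2 is which is not told. Origin: centre of underside; z up the stem.
- coupler_2: Drive coupler, standing: round black flange 22 mm high, collar 38 mm in diameter up to 30 mm, then a bare steel stem 28 mm in diameter up to the top at 80 mm; 0.15 to 0.31 kg. The flange is 54 mm in diameter on the coupler that fits, 64 mm on the oversize one; else they are alike. Which of coupler_1 and coupler_2 is which is not told. Origin: centre of underside; z up the stem.
- gauge: Go gauge, fixed: aluminium deck 150 (local x) by 280 mm (local y), 8 mm thick, with two steel jaws up to z = 32 mm. Parts slide along +y: entry deck y = -140 to -56 mm, flared wings (mouth 88 mm wide) y = -56 to -30, straight throat 58 mm wide y = -30 to 30, exit deck y = 30 to 134, then an end fence 24 mm above the deck. Origin: middle of the deck's underside, below the throat's middle; z up.
- gauge_throat (a point): The middle of the throat, on the deck's top (8 mm above the bench); axes as the gauge's. An oversize flange pushed along the middle line jams with its centre about 43 mm before (-y of) this point; one that fits has 2 mm to spare on each side.
- reject_tray: Grey plastic open tray, fixed to the bench, 130 by 130 mm outside, 30 mm high, walls and floor 5 mm thick. Origin at the centre of its underside, z up.
- pull_ring: Bystander: orange plastic pull ring with a flat tab, 90 mm long, 8 mm high, lying on the bench. Origin at the ring's centre.
- gear: Bystander: white plastic gear 57 mm in diameter, 20 mm high. Origin at the centre of its underside.
- screwdriver: Bystander: screwdriver lying on the bench.
- brush: Bystander: cleaning brush lying on the bench.
- cleaner: Bystander: white bottle, 56 mm in diameter, 130 mm high. Origin at the centre of its underside.
- grease: Bystander: white jar, 60 mm in diameter, 50 mm high. Origin at the centre of its underside.
- wrench: Bystander: open-ended wrench lying on the bench.

How it is judged:
On the way, in this order (a step that is already met when the one before it is completed fails the run):
1. the coupler that fits is on the gauge deck, upright, on the flared side of the throat (y of coupler_1 in the frame of gauge between -0.13 and -0.04 m and x of coupler_1 in the frame of gauge between -0.05 and 0.05 m and z of coupler_1 in the frame of gauge below 0.017 m and angle between coupler_1's own z axis and vertical below 0.15 rad), for 0.1 s.
2. the coupler that fits is in the throat between the jaws, down at the deck (y of coupler_1 in the frame of gauge between -0.02 and 0.02 m and x of coupler_1 in the frame of gauge between -0.006 and 0.006 m and z of coupler_1 in the frame of gauge below 0.017 m and angle between coupler_1's own z axis and vertical below 0.15 rad), for 0.1 s.
At the end, for the whole second after the job is handed in: The coupler that fits stands upright (within 0.15 rad) on the gauge deck, its flange clear beyond the jaws (centre at local y 55 to 140 mm, within 50 mm of the middle line); the oversize one stands upright on the floor of the reject tray, within 45 mm of its middle each way; both at rest (y of coupler_1 in the frame of gauge between 0.055 and 0.14 m and x of coupler_1 in the frame of gauge between -0.05 and 0.05 m and z of coupler_1 in the frame of gauge below 0.017 m and angle between each of coupler_1, coupler_2's own z axis and vertical below 0.15 rad and linear speed of each of coupler_1, coupler_2 below 0.02 m/s and x of coupler_2 in the frame of reject_tray between -0.045 and 0.045 m and y of coupler_2 in the frame of reject_tray between -0.045 and 0.045 m and z of coupler_2 in the frame of reject_tray below 0.015 m); the robot touches nothing.
It fails at once if the oversize coupler is forced against the gauge (over 60 N) (contact force between coupler_2 and gauge above 60 N).
It fails at once if a bystander (ring, gear, screwdriver, brush, bottle, jar or wrench) is moved more than 30 mm (distance of any of pull_ring, gear, screwdriver, brush, cleaner, grease, wrench from where it was at the start of the episode above 0.03 m).
It also fails if it takes over 72 s, if anything falls off the work surface, if the arm or the gripper's body presses on something with over 40 N, if the wrist force passes 120 N, or if a joint passes its speed limit or range.

ROBOT

A 6-joint arm with a two-finger parallel gripper is mounted at the origin on the work surface. World frame = base frame: x ahead of the robot, y to its left, z up, the work surface at z = 0. Lengths are in m, angles in rad, forces in N, time in s.
With the tool pointing down it reaches from about 0.3 to 0.775 m from the base axis. Payload 14.6 kg.
Tool frame: the origin (TCP) lies between the finger pads; the fingertips stand ctrl.tip_extent ahead of it and the grasp point (between the pads) lies 3 mm ahead of it (ctrl.tip_extent is the distance from the TCP to the fingertips, in m); z points along the fingers, y is the line along which they close (so a half turn about z gives the same grasp; the last joint's range is limited). The gripper opens to 94 mm and grips with 3 to 60 N. Pads are 16 mm wide; open, the fingers measure 119 mm over their backs; the gripper's body (75 mm by 177 mm) begins 78 mm behind the grasp point.
Start: joints at [-1.35, 0.3, 1.521, -0, 1.321, -0.067], TCP at [0.156, -0.527, 0.227] pointing down, gripper open.
Joint ranges: [-3.03, 3.03], [-0.79, 2.21], [0.23, 2.52], [-1.04, 4.18], [0, 3.07], [-2.55, 2.55]. Speed limits (rad/s): [2.22, 2.22, 2.57, 3.14, 3.14, 3.14].

INTERFACE

Orientations are given as [roll, pitch, yaw] about the fixed x, y, z axes, in that order (R = Rz(yaw) Ry(pitch) Rx(roll)).
In Python, from station import ctrl, eyes, ticket, readout gives the robot as it stands (ctrl), with the cameras (eyes), the job (ticket) and the readings (readout).
- The arm moves only by the tool shift_gripper, called after ">>>" as name(argument=value, ...), one argument or row to a line, values as JSON. Schema: {"type":"object","properties":{"deltas":{"type":"array","items":{"type":"array","prefixItems":[{"type":"array","items":{"type":"number"},"minItems":3,"maxItems":3},{"type":"array","items":{"type":"number"},"minItems":3,"maxItems":3}],"minItems":2,"maxItems":2},"minItems":1,"maxItems":10},"aperture":{"type":"number"},"force":{"type":"number"},"only":{"type":"string"},"quiet":{"type":"boolean"},"lines":{"type":"string"}},"required":["deltas"],"additionalProperties":false}. deltas is a list of rows, 1 to 10 of them, each written [[dx, dy, dz], [rx, ry, rz]]: dx, dy, dz in normalised numbers (1 is 0.2 m), then a rotation vector rx, ry, rz in shares of 4 rad (1.0 is 4 rad); each row shifts and turns the commanded pose from where the row before left it, along the tool's axes as they then stand; what a row does not reach is not made up. A row lasts 1/10 s, in which the tool goes at most 0.05 m and 0.15 rad, less where a joint would pass 70% of its speed; a pose out of reach is approached as far as the arm can. aperture is the finger opening in m, set as the call begins (left out keeps the last). The fingers move at their own pace and stop on an object; force is the grip in N (left out, the last holds). Time passes only in rows, so rows that do not move let the fingers close. The tool returns the time, the measured TCP pose, the force, the opening and the grip force at its end. only (a regular expression) keeps the lines of the reply that match it, lines (a string "A,B") keeps lines A to B, and quiet returns only ok. Input that does not fit is refused with a message, and nothing moves.
- readout.get_obs(): the state, without advancing time (a new reading comes with each control period).
- eyes.camera(name): name is "scene" or "top" or "wrist"; returns a dict with "pixels" (400x640x3 uint8, blue, green, red), "fx", "fy", "cx", "cy" (pixels), "extrinsics" (4x4, takes a point from camera to world coordinates). Camera axes: x right, y up, looking along -z (the intrinsics and any distortion apply to the point x, -y, -z); pixel columns grow to the right and rows downward; lengths in m; the calibration is good to about 2 mm. A picture is of the moment at which its call begins. There is no depth.
- ticket.hand_in(): hands the job in; it is judged then, once.
The state is a dict: "time_s": time; "qpos": joint angles; "joint_vel": joint speeds; "tau": joint torques, N m; "ee_pos": TCP position; "eef_rot": TCP orientation; "force": force on the tool from outside, world axes, zero at the start; "moment": the same for the moment, N m; "grip_width": finger opening in m; "grip_force": force on a finger pad.
Only numpy, scipy, OpenCV 4.12 (cv2) and the standard library are available. Lean on these libraries where they do the work, as an engineer would, in place of code of your own. Each camera call takes 0.05 s, during which the arm holds its last target. There are 200 camera calls.

## Working session

There is one attempt and no reset: what is moved stays moved. The work goes in short steps, Python scripts to look and compute and a tool call to move; the robot and the scene stay as the last step left them, time stands still between calls to the robot, and variables do not carry over. Pictures are saved under pics/ and viewed, at most 14 in all, crops included, and the job is handed in when it is done.

```bash
ls; mkdir -p pics; python3 - <<'E'
from station import ctrl, eyes, ticket, readout
import cv2,numpy as np
print(ctrl.tip_extent, readout.get_obs())
for n in("top","scene"):
    c=eyes.camera(n); cv2.imwrite(f"pics/{n}0.png",c["pixels"]); print(n,c["fx"],c["fy"],c["cx"],c["cy"],c.keys()); print(np.round(c["extrinsics"],4))
E
```

```text
pics
station.py
0.022 {'time_s': 0.0, 'qpos': array([-1.34961375e+00,  3.00480765e-01,  1.52159602e+00, -4.12545572e-05,
        1.32069344e+00, -6.65840944e-02]), 'joint_vel': array([-0.00054497,  0.00043576, -0.00133188,  0.0006695 ,  0.00013693,
       -0.00033124]), 'tau': array([-2.24997391e-03, -5.31799006e+01, -3.52740097e+01,  7.07732281e-02,
        2.44574749e-02, -6.55601048e-05]), 'ee_pos': array([ 0.15603896, -0.52714797,  0.2268747 ]), 'eef_rot': array([-3.14041503e+00, -3.84791897e-05,  2.87776883e-01]), 'force': array([-0.65810437,  0.06989305,  0.25108926]), 'moment': array([-0.03457067,  0.02198952,  0.04058218]), 'grip_force': 0.0, 'grip_width': 0.0943179648606561}
top 494.410075146922 494.410075146922 322.058679607648 196.10821470992568 dict_keys(['pixels', 'fx', 'fy', 'cx', 'cy', 'extrinsics'])
[[-0.0081  0.9946 -0.1037  0.4154]
 [-1.     -0.0084 -0.002  -0.0829]
 [-0.0029  0.1037  0.9946  1.2721]
 [ 0.      0.      0.      1.    ]]
scene 452.3578585686919 452.3578585686919 325.6132826888564 207.5967008055292 dict_keys(['pixels', 'fx', 'fy', 'cx', 'cy', 'extrinsics'])
[[-0.4088 -0.74    0.5341  1.1986]
 [ 0.9126 -0.3278  0.2445  0.2194]
 [-0.0058  0.5874  0.8093  1.0289]
 [ 0.      0.      0.      1.    ]]
```

View pics/top0.png

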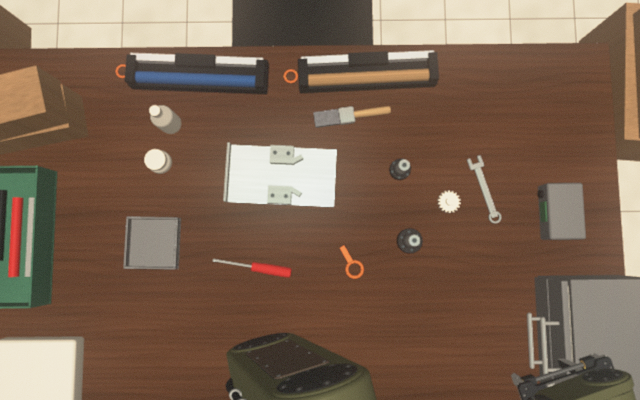

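View pics/scene0.png

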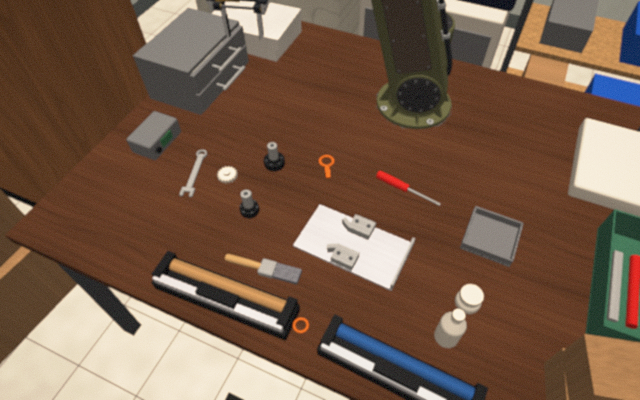

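The top view shows the gauge deck (224-337, 143-207) with its flares to the right (world -y) and the fence to the left. The couplers are at about (400,168) and (409,240), and the tray at (152,243). I'll enlarge these areas next.

```bash
cat > h.py <<'E'
import cv2,numpy as np
def ray(c,u,v,z):
    E=np.array(c["extrinsics"]); d=E[:3,:3]@np.array([(u-c["cx"])/c["fx"],-(v-c["cy"])/c["fy"],-1]); o=E[:3,3]
    return o+d*(z-o[2])/d[2]
def proj(c,p):
    E=np.array(c["extrinsics"]); q=E[:3,:3].T@(np.array(p)-E[:3,3]); return np.array([c["cx"]+c["fx"]*q[0]/-q[2], c["cy"]-c["fy"]*q[1]/-q[2]])
E
python3 - <<'E'
import cv2,numpy as np
t=cv2.imread("pics/top0.png")
a=cv2.resize(t[148:258,380:440],None,fx=5,fy=5,interpolation=cv2.INTER_CUBIC)
b=cv2.resize(t[138:212,218:343],None,fx=4,fy=4,interpolation=cv2.INTER_CUBIC)
d=cv2.resize(t[210:275,118:188],None,fx=3.8,fy=3.8,interpolation=cv2.INTER_CUBIC)
o=np.zeros((560,800,3),np.uint8); o[:550,:300]=a; o[:b.shape[0],300:300+b.shape[1]]=b; o[300:300+d.shape[0],300:300+d.shape[1]]=d
cv2.imwrite("pics/crop0.png",o)
E
```

```text
(no output)
```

View pics/crop0.png

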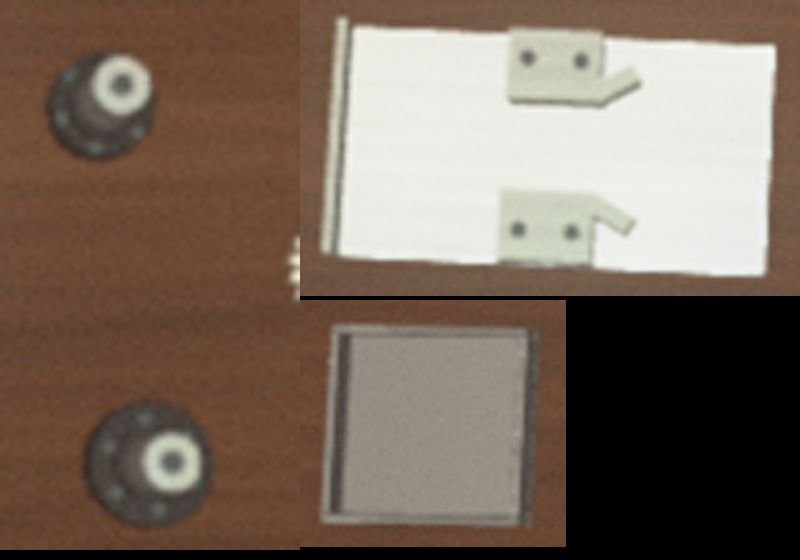

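Flange widths are about 21.4 px for the upper one (54 mm) and about 25.2 px for the lower one (64 mm). So the upper coupler, with its stem at (404,164), is the one that fits. The lower one, with its stem at (414,240), is oversize.

```bash
python3 - <<'E'
from station import ctrl, eyes, ticket, readout
from h import *
from scipy.optimize import least_squares
c=eyes.camera("top")
def pp(x,y,s,x0,y0,u0,v0): return ((x-x0+.5)/s-.5+u0,(y-y0+.5)/s-.5+v0)
for n,st,fl in(("fit",(122,84),(101,107)),("big",(172,462),(148,463))):
    a=ray(c,*pp(*st,5,0,0,380,148),.08);b=ray(c,*pp(*fl,5,0,0,380,148),.011);print(n,a[:2],b[:2])
def fit(L,P,g):
    def f(q):
        x,y,w=q;r=[]
        for (a,b,z),p in zip(L,P): r+=list(proj(c,[x+a*np.cos(w)-b*np.sin(w),y+a*np.sin(w)+b*np.cos(w),z])-p)
        return r
    s=least_squares(f,g); return s.x,np.round(s.fun.reshape(-1,2),1).tolist()
G=[(.075,-.14,.008),(-.075,-.14,.008),(.075,.14,.032),(-.075,.14,.032),(.029,.03,.032),(.029,-.03,.032),(-.029,.03,.032),(-.029,-.03,.032)]
P=[pp(*p,4,300,0,218,138) for p in[(775,44),(765,274),(338,18),(323,253),(509,98),(603,103),(503,190),(597,194)]]
print(fit(G,P,[.45,0,0]))
T=[(.065,.065,.03),(.065,-.065,.03),(-.065,-.065,.03),(-.065,.065,.03)]
P=[pp(*p,3.8,300,300,118,210) for p in[(333,325),(538,329),(527,523),(322,522)]]
print(fit(T,P,[.3,.35,0]))
for n,p in (("gear",(449,202)),("ring",(355,269)),("ringtab",(343,248)),("brush",(390,111)),("brushhead",(315,118)),("sdtip",(213,261)),("sdend",(290,272)),("jar",(157,160))): print(n,ray(c,*p,.01)[:2])
E
```

```text
fit [ 0.61573317 -0.28098101] [ 0.61542315 -0.28132023]
big [ 0.43185288 -0.30032467] [ 0.4324018  -0.30071264]
(array([ 0.60219507,  0.0243059 , -0.05138944]), [[0.3, 0.3], [0.5, 0.4], [0.2, 0.4], [0.2, 0.1], [-0.5, -0.0], [-0.4, -0.3], [-0.2, -0.4], [-0.0, -0.4]])
(array([ 0.43212844,  0.34678894, -0.02351113]), [[1.1, -0.2], [-1.3, -0.5], [-0.8, 0.6], [1.0, 0.1]])
gear [ 0.52903676 -0.40535253]
ring [ 0.36104392 -0.16206677]
ringtab [ 0.41406953 -0.13240583]
brush [ 0.76899323 -0.25963276]
brushhead [ 0.75204552 -0.06357476]
sdtip [0.38399645 0.19731506]
sdend [0.35485582 0.00224114]
jar [0.64454301 0.34619885]
```

The fits agree with each other: residuals are 0.5 px or less on the gauge, and stem and flange positions match within 0.5 mm. First I'll align the tool yaw to the gauge (-0.051), so that tool x = gauge x and tool y = -gauge y.

The rows are not in the units I measure in: shifts go in shares of 0.2 m and turns go in shares of 4 rad. I convert before sending: 0.113 rad is 0.0283.

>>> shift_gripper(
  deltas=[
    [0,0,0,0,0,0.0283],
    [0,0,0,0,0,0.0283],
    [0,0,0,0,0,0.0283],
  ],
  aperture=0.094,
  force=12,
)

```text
refused: deltas[0]: [0, 0, 0, 0, 0, 0.0283] is too long (schema: maxItems 2). Nothing was moved.
```

I used the wrong layout. The manual says rows with the three-number parts in brackets of their own; once more.

>>> shift_gripper(
  deltas=[
    [[0,0,0],[0,0,0.0283]],
    [[0,0,0],[0,0,0.0283]],
    [[0,0,0],[0,0,0.0283]],
  ],
  aperture=0.094,
  force=12,
)

```text
time_s: 0.45
ee_pos: [0.1561, -0.5273, 0.2272]
eef_rot: [-3.141, 0.0, -0.056]
force: [0.4, -0.4, 0.5]
grip_width: 0.0942
grip_force: 0.0
```

>>> shift_gripper(
  deltas=[
    [[0.2,-0.12,0],[0,0,0]],
    [[0.2,-0.12,0],[0,0,0]],
    [[0.2,-0.12,0],[0,0,0]],
    [[0.2,-0.12,0],[0,0,0]],
    [[0.2,-0.12,0],[0,0,0]],
    [[0.2,-0.12,0],[0,0,0]],
    [[0.2,-0.12,0],[0,0,0]],
    [[0.2,-0.12,0],[0,0,0]],
    [[0.2,-0.12,0],[0,0,0]],
    [[0.2,-0.12,0],[0,0,0]],
  ],
)

```text
time_s: 1.45
ee_pos: [0.5694, -0.3069, 0.2272]
eef_rot: [-3.141, 0.0, -0.051]
force: [-0.3, -0.5, -0.5]
grip_width: 0.0943
grip_force: 0.0
```

```bash
cat >> h.py <<'E'
GA=(.6022,.0243,-.0514)
def loc(p,g=GA):
    d=np.array(p[:2])-g[:2]; k,s=np.cos(g[2]),np.sin(g[2]); return np.array([d[0]*k+d[1]*s,-d[0]*s+d[1]*k])
def to(x,y,z):
    from station import ctrl, eyes, ticket, readout
    o=readout.get_obs(); l=loc((x,y)); w=o["eef_rot"][2]; d=np.array([x,y])-o["ee_pos"][:2]
    print("tool dx,dy,dz",np.round([d[0]*np.cos(w)+d[1]*np.sin(w), d[0]*np.sin(w)-d[1]*np.cos(w), o["ee_pos"][2]-z],4),"rot",np.round(o["eef_rot"],3),"tcp gauge",np.round(loc(o["ee_pos"]),4),"F",np.round(o["force"],1),"q",np.round(o["qpos"],2))
E
python3 -c "
from h import *;to(.6156,-.2811,.058)"
```

```text
tool dx,dy,dz [ 0.0449 -0.0281  0.1692] rot [-3.141  0.    -0.051] tcp gauge [-0.0158 -0.3324] F [-0.3 -0.5 -0.5] q [-0.55  0.52  1.21 -0.    1.41  1.07]
```

Scaled: 0.02 m is 0.1, 0.018 m is 0.09.

>>> shift_gripper(
  deltas=[
    [[0.1,-0.06,0.05],[0,0,0]],
    [[0.09,-0.06,0.1],[0,0,0]],
    [[0,0,0.1],[0,0,0]],
    [[0,0,0.1],[0,0,0]],
    [[0,0,0],[0,0,0]],
    [[0,0,0],[0,0,0]],
  ],
)

```text
time_s: 2.05
ee_pos: [0.607, -0.2862, 0.1578]
eef_rot: [-3.141, 0.0, -0.051]
force: [-0.2, 0.6, -0.0]
grip_width: 0.0941
grip_force: 0.0
```

```bash
python3 -c "
from h import *;to(.6156,-.2811,.058)
from station import ctrl, eyes, ticket, readout
c=eyes.camera('wrist');cv2.imwrite('pics/w1.png',c['pixels']);print(proj(c,(.6156,-.2811,.08)))"
```

```text
tool dx,dy,dz [ 0.0083 -0.0056  0.0998] rot [-3.141  0.    -0.051] tcp gauge [ 0.0208 -0.3099] F [-0.2  0.6 -0. ] q [-0.5   0.63  1.21  0.    1.3   1.13]
[310.05099272 204.60811192]
```

View pics/w1.png

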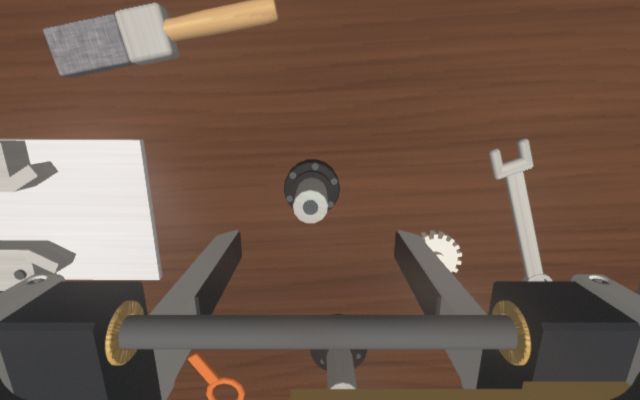

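The wrist view shows the stem top at (310,207), against a predicted (310,205), so they agree to about 1 mm. I'll go down and grip.

>>> shift_gripper(
  deltas=[
    [[0.04,-0.03,0.1],[0,0,0]],
    [[0,0,0.15],[0,0,0]],
    [[0,0,0.15],[0,0,0]],
    [[0,0,0.1],[0,0,0]],
    [[0,0,0],[0,0,0]],
  ],
)

```text
time_s: 2.6
ee_pos: [0.6143, -0.2796, 0.0539]
eef_rot: [-3.139, 0.005, -0.051]
force: [0.1, 0.3, -0.9]
grip_width: 0.094
grip_force: 0.0
```

>>> shift_gripper(
  deltas=[
    [[0,0,0],[0,0,0]],
    [[0,0,0],[0,0,0]],
    [[0,0,0],[0,0,0]],
    [[0,0,0],[0,0,0]],
    [[0,0,0],[0,0,0]],
    [[0,0,0],[0,0,0]],
    [[0,0,0],[0,0,0]],
    [[0,0,0],[0,0,0]],
  ],
  aperture=0.02,
  force=20,
)

```text
time_s: 3.4
ee_pos: [0.6153, -0.2806, 0.0574]
eef_rot: [-3.142, 0.0, -0.051]
force: [0.3, -0.1, 1.1]
grip_width: 0.0338
grip_force: 0.0
```

```bash
python3 -c "
from h import *;to(.6156,-.2811,.058)"
```

```text
tool dx,dy,dz [ 0.0003  0.0005 -0.0006] rot [-3.142  0.    -0.051] tcp gauge [ 0.0288 -0.3038] F [ 0.3 -0.1  1.1] q [-0.48  0.74  1.26 -0.    1.13  1.14]
```

Scaled: -0.02 m is -0.1, -0.01 m is -0.05.

>>> shift_gripper(
  deltas=[
    [[0,0,0],[0,0,0]],
    [[0,0,0],[0,0,0]],
    [[0,0,0],[0,0,0]],
    [[0,0,-0.05],[0,0,0]],
    [[0,0,-0.1],[0,0,0]],
    [[0,0,-0.05],[0,0,0]],
    [[0,0,0],[0,0,0]],
  ],
  aperture=0.02,
  force=20,
)

```text
time_s: 4.1
ee_pos: [0.616, -0.2809, 0.0995]
eef_rot: [3.14, -0.003, -0.051]
force: [0.1, -1.3, -2.2]
grip_width: 0.0273
grip_force: 20.0
```

>>> shift_gripper(
  deltas=[
    [[-0.025,-0.125,0],[0,0,0]],
    [[-0.025,-0.15,0],[0,0,0]],
    [[-0.025,-0.15,0],[0,0,0]],
    [[-0.025,-0.15,0],[0,0,0]],
    [[-0.025,-0.15,0],[0,0,0]],
    [[-0.02,-0.15,0],[0,0,0]],
    [[0,-0.12,0],[0,0,0]],
    [[0,-0.05,0],[0,0,0]],
    [[0,0,0],[0,0,0]],
    [[0,0,0],[0,0,0]],
  ],
)

```text
time_s: 5.1
ee_pos: [0.597, -0.0712, 0.0972]
eef_rot: [3.141, 0.0, -0.052]
force: [-0.3, 0.2, -2.6]
grip_width: 0.0275
grip_force: 20.0
```

```bash
cat > look.py <<'E'
import sys;from h import *;from station import ctrl, eyes, ticket, readout
o=readout.get_obs();c=eyes.camera('top');s=cv2.resize(c['pixels'][130:230,210:350],None,fx=5,fy=5,interpolation=cv2.INTER_CUBIC)
cv2.imwrite(sys.argv[1],s)
E
python3 -c "
from h import *;to(.6023-.095*.0514,.0243-.095,.066)
from station import ctrl, eyes, ticket, readout
c=eyes.camera('wrist');cv2.imwrite('pics/w2.png',c['pixels'])
import numpy as np
g=lambda a,b,z:proj(c,(.6022+a*.9987+b*.0514,.0243-a*.0514+b*.9987,z)).round(1)
print(g(0,-.095,.112),g(.029,-.03,.032),g(-.029,-.03,.032))"
```

```text
tool dx,dy,dz [ 0.0004 -0.0005  0.0312] rot [ 3.141  0.    -0.052] tcp gauge [-0.0003 -0.0956] F [-0.3  0.2 -2.6] q [-0.18  0.54  1.5  -0.    1.1   1.44]
[315.8 271.1] [226.5 181.7] [232.3 255.2]
```

View pics/w2.png

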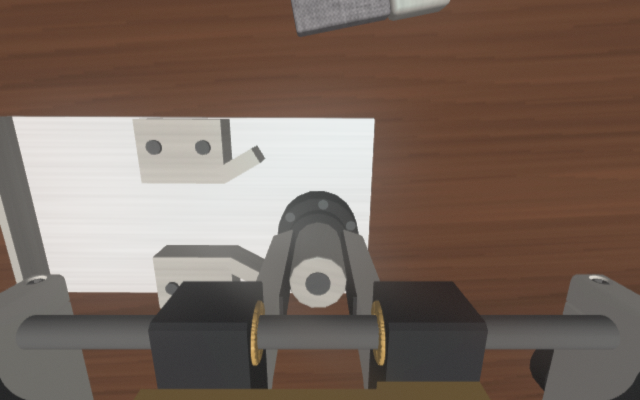

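The coupler is held upright above the entry deck. In the wrist view the stem top is at (318,283) and the jaw edges are at rows 183 and 258. I'll lower it onto the deck and measure its offset relative to the jaws there.

Scaled: 0.012 m is 0.06, 0.004 m is 0.02.

>>> shift_gripper(
  deltas=[
    [[0,0,0.06],[0,0,0]],
    [[0,0,0.06],[0,0,0]],
    [[0,0,0.02],[0,0,0]],
    [[0,0,0.015],[0,0,0]],
    [[0,0,0.005],[0,0,0]],
    [[0,0,0],[0,0,0]],
    [[0,0,0],[0,0,0]],
  ],
)

```text
time_s: 5.85
ee_pos: [0.5972, -0.0703, 0.0656]
eef_rot: [-3.142, -0.0, -0.051]
force: [-0.3, 0.6, -2.0]
grip_width: 0.0277
grip_force: 20.0
```

```bash
python3 -c "
from h import *;to(.6023-.095*.0514,.0243-.095,.066)
from station import ctrl, eyes, ticket, readout
c=eyes.camera('wrist')
g=lambda a,b,z:proj(c,(.6022+a*.9987+b*.0514,.0243-a*.0514+b*.9987,z)).round(1)
print('stem',g(0,-.095,.088),g(.01,-.095,.088),'flange',g(.027,-.095,.03),'jaws',g(.029,-.03,.032),g(-.029,-.03,.032),g(-.029,-.03,.008),'deck corner',g(.075,-.14,.008))
im=cv2.resize(c['pixels'][80:330,120:400],None,fx=2.4,fy=2.4,interpolation=cv2.INTER_CUBIC)
cv2.imwrite('pics/w3.png',im)"
```

```text
tool dx,dy,dz [ 0.0002  0.0004 -0.0004] rot [-3.142 -0.    -0.051] tcp gauge [-0.0001 -0.0947] F [-0.3  0.6 -2. ] q [-0.18  0.58  1.51  0.    1.04  1.44]
stem [317.5 278.8] [317.5 259.8] flange [317.5 194.6] jaws [214.  192.3] [221.4 275.5] [230.8 259.7] deck corner [385.4 116.3]
```

View pics/w3.png

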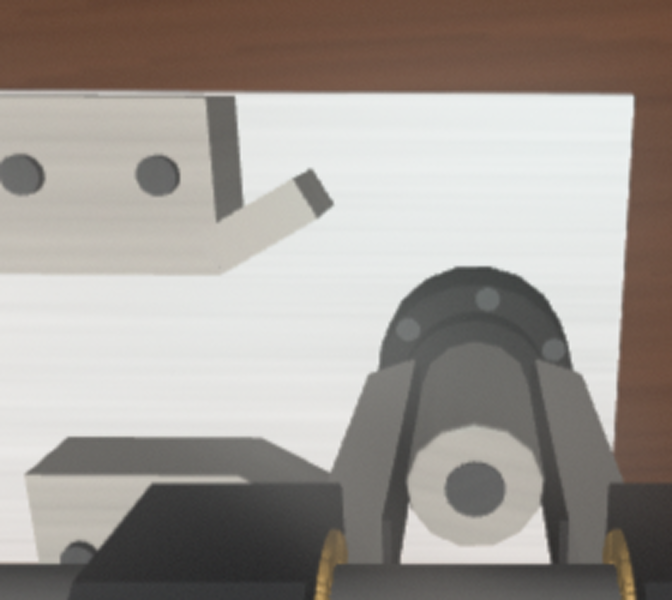

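```bash
python3 -c "
from h import *
from station import ctrl, eyes, ticket, readout
c=eyes.camera('wrist');print(loc(c['extrinsics'][:2,3]),c['extrinsics'][2,3])
g=lambda a,b,z:proj(c,(.6022+a*.9987+b*.0514,.0243-a*.0514+b*.9987,z)).round(1)
for z in(.008,.011,.027,.030):print(z,g(.027,-.0945,z))
print('collar',g(.019,-.0945,.038),'stem rim',g(.014,-.0945,.088),g(-.014,-.0945,.088),'boltcircle',g(.022,-.0945,.03), g(0,-.0675,.03),g(0,-.1215,.03),g(0,-.0675,.008),g(0,-.1215,.008))
im=c['pixels'][180:230,270:365]
t=eyes.camera('top');b=t['pixels'][130:220,215:345]
o=np.zeros((600,780,3),np.uint8);o[:540]=cv2.resize(b,None,fx=6,fy=6,interpolation=cv2.INTER_CUBIC);cv2.imwrite('pics/t3.png',o)
g=lambda a,b,z:((proj(t,(.6022+a*.9987+b*.0514,.0243-a*.0514+b*.9987,z))-[215,130])*6).round(1)
print('top: stem',g(0,-.0945,.088),'jaws',g(.029,.03,.032),g(.029,-.03,.032),g(-.029,.03,.032),g(-.029,-.03,.032),'flange',g(-.027,-.0945,.019),g(.027,-.0945,.019))
"
```

```text
[ 0.07664177 -0.09494057] 0.22440266335409847
0.008 [316.8 186.9]
0.011 [316.8 187.8]
0.027 [316.8 193.5]
0.03 [316.7 194.6]
collar [316.7 210.4] stem rim [316.5 252. ] [316.5 304.3] boltcircle [316.7 202.2] [275.7 234.3] [357.8 234.4] [279.6 223.2] [354.  223.2]
top: stem [615.4 252.6] jaws [326.3 192.5] [467.8 198.5] [318.8 328.3] [461.  334.3] flange [614.5 339.9] [620.1 214.7]
```

View pics/t3.png

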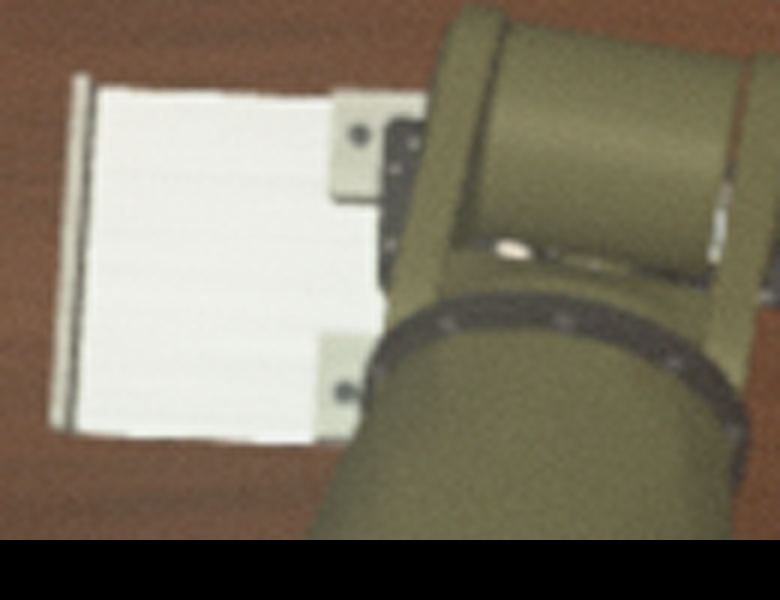

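The top view is blocked by the arm. From the wrist view, relative to the jaws, the coupler sits about 1.2-1.5 mm toward -x. I'll release it so it settles on the deck, shift +1.3 mm, and regrip softly.

>>> shift_gripper(
  deltas=[
    [[0,0,0],[0,0,0]],
    [[0,0,0],[0,0,0]],
    [[0,0,0],[0,0,0]],
  ],
  aperture=0.036,
  force=5,
)

```text
time_s: 6.3
ee_pos: [0.5972, -0.0704, 0.0656]
eef_rot: [3.142, -0.0, -0.051]
force: [-0.4, 0.1, 0.4]
grip_width: 0.0358
grip_force: 0.0
```

>>> shift_gripper(
  deltas=[
    [[0,0,0],[0,0,0]],
    [[0,0,0],[0,0,0]],
    [[0,0,0],[0,0,0]],
    [[0,0,0],[0,0,0]],
    [[0.0065,0,0],[0,0,0]],
    [[0,0,0],[0,0,0]],
  ],
  aperture=0.02,
  force=5,
)

```text
time_s: 6.9
ee_pos: [0.5983, -0.0704, 0.0656]
eef_rot: [-3.142, 0.0, -0.051]
force: [-3.1, 0.5, 4.5]
grip_width: 0.028
grip_force: 5.0
```

>>> shift_gripper(
  deltas=[
    [[0,-0.05,0],[0,0,0]],
    [[0,-0.05,0],[0,0,0]],
    [[0,-0.05,0],[0,0,0]],
    [[0,-0.05,0],[0,0,0]],
    [[0,0,0],[0,0,0]],
    [[0,0,0],[0,0,0]],
  ],
)

```text
time_s: 7.5
ee_pos: [0.6004, -0.0298, 0.0654]
eef_rot: [-3.141, 0.0, -0.05]
force: [-0.3, 1.7, 0.8]
grip_width: 0.0278
grip_force: 5.0
```

```bash
cat > look.py <<'E'
import sys;from h import *;from station import ctrl, eyes, ticket, readout
c=eyes.camera('wrist');to(.6022,.0243,.066)
g=lambda a,b,z:proj(c,(.6022+a*.9987+b*.0514,.0243-a*.0514+b*.9987,z)).round(1)
l=loc(readout.get_obs()['ee_pos'])
print('jaw',g(.029,-.03,.032),g(-.029,-.03,.008),'stem',g(0,l[1],.088),'flange rim',g(.027,l[1],.008),g(.027,l[1],.03))
cv2.imwrite(sys.argv[1],cv2.resize(c['pixels'][80:330,160:440],None,fx=2.4,fy=2.4,interpolation=cv2.INTER_CUBIC))
E
python3 look.py pics/w4.png
```

```text
tool dx,dy,dz [-0.001  -0.0545 -0.0006] rot [-3.141  0.    -0.051] tcp gauge [ 0.001  -0.0545] F [0.5 1.9 1. ] q [-0.11  0.58  1.51  0.    1.04  1.51]
jaw [278.8 194.2] [285.  261.2] stem [317.7 281.3] flange rim [317.7 188.5] [317.7 196.5]
```

View pics/w4.png

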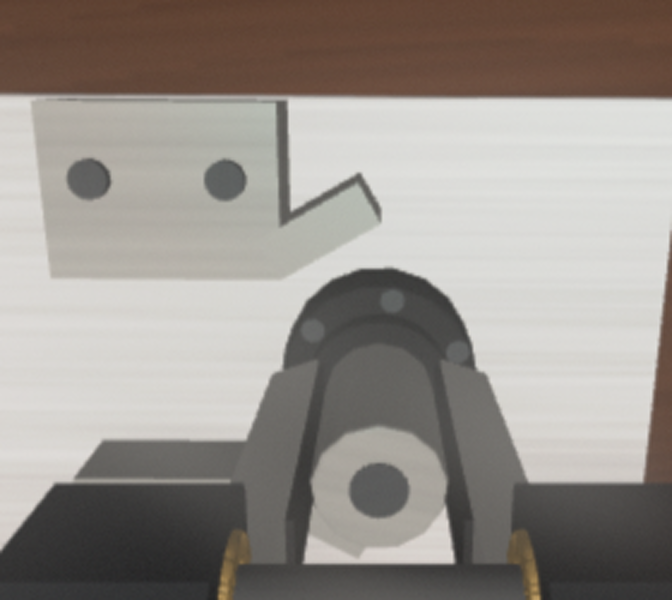

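The flange has moved into the mouth. Relative to the jaws (upper edge at row 195, lower at 263) it is centred within about 0.5 mm. I'll slide it into the throat.

Scaled: -0.006 m is -0.03.

>>> shift_gripper(
  deltas=[
    [[0,-0.03,0],[0,0,0]],
    [[0,-0.03,0],[0,0,0]],
    [[0,-0.03,0],[0,0,0]],
    [[0,-0.03,0],[0,0,0]],
    [[0,0,0],[0,0,0]],
  ],
)

```text
time_s: 8.05
ee_pos: [0.6016, -0.0055, 0.0654]
eef_rot: [-3.141, 0.0, -0.05]
force: [-0.9, 1.1, 0.3]
grip_width: 0.0278
grip_force: 5.0
```

>>> shift_gripper(
  deltas=[
    [[0,-0.03,0],[0,0,0]],
    [[0,-0.03,0],[0,0,0]],
    [[0,-0.03,0],[0,0,0]],
    [[0,-0.03,0],[0,0,0]],
    [[0,-0.03,0],[0,0,0]],
    [[0,0,0],[0,0,0]],
    [[0,0,0],[0,0,0]],
    [[0,0,0],[0,0,0]],
  ],
)

```text
time_s: 8.85
ee_pos: [0.6032, 0.0235, 0.0654]
eef_rot: [-3.141, 0.0, -0.051]
force: [-0.6, 0.8, -0.4]
grip_width: 0.0277
grip_force: 5.0
```

```bash
python3 look.py pics/w5.png
```

```text
tool dx,dy,dz [-0.001  -0.0008 -0.0006] rot [-3.141  0.    -0.051] tcp gauge [ 0.001  -0.0008] F [-0.7  1.1  0.3] q [-0.02  0.59  1.51  0.    1.05  1.6 ]
jaw [363.7 194.2] [356.1 261.2] stem [317.1 281.2] flange rim [317.3 188.5] [317.2 196.4]
```

Scaled: -0.01 m is -0.05, -0.006 m is -0.03.

>>> shift_gripper(
  deltas=[
    [[0,-0.05,0],[0,0,0]],
    [[0,-0.05,0],[0,0,0]],
    [[0,-0.05,0],[0,0,0]],
    [[0,-0.05,0],[0,0,0]],
    [[0,-0.05,0],[0,0,0]],
    [[0,-0.05,0],[0,0,0]],
    [[0,-0.05,0],[0,0,0]],
    [[0,-0.05,0],[0,0,0]],
    [[0,-0.03,0],[0,0,0]],
    [[0,0,0],[0,0,0]],
  ],
)

```text
time_s: 9.9
ee_pos: [0.6076, 0.1103, 0.0654]
eef_rot: [-3.141, -0.0, -0.05]
force: [0.1, 1.1, -0.9]
grip_width: 0.0278
grip_force: 5.0
```

>>> shift_gripper(
  deltas=[
    [[0,0,0],[0,0,0]],
    [[0,0,0],[0,0,0]],
    [[0,0,0],[0,0,0]],
    [[0,0,0],[0,0,0]],
    [[0,0,-0.05],[0,0,0]],
    [[0,0,-0.15],[0,0,0]],
    [[0,0,-0.2],[0,0,0]],
    [[0,0,-0.15],[0,0,0]],
    [[0,0,0],[0,0,0]],
    [[0,0,0],[0,0,0]],
  ],
  aperture=0.05,
)

```text
time_s: 10.9
ee_pos: [0.6076, 0.1093, 0.1762]
eef_rot: [-3.141, -0.001, -0.051]
force: [0.2, 0.3, -0.8]
grip_width: 0.05
grip_force: 0.0
```

```bash
python3 look.py pics/w6.png; python3 -c "
from h import *;to(.4324,-.3007,.16)"
```

```text
tool dx,dy,dz [-0.0007  0.0851  0.109 ] rot [ 3.141e+00  1.000e-03 -5.100e-02] tcp gauge [0.0007 0.0851] F [ 0.1 -0.1 -0.1] q [0.12 0.49 1.38 0.   1.27 1.74]
jaw [436.4 166.2] [423.1 215.6] stem [317.3 212.2] flange rim [317.3 164.4] [317.3 167.9]
tool dx,dy,dz [-0.1536  0.4184  0.015 ] rot [ 3.141e+00  1.000e-03 -5.100e-02] tcp gauge [0.0007 0.0851] F [ 0.1 -0.1 -0.1] q [0.12 0.49 1.38 0.   1.27 1.74]
```

View pics/w6.png

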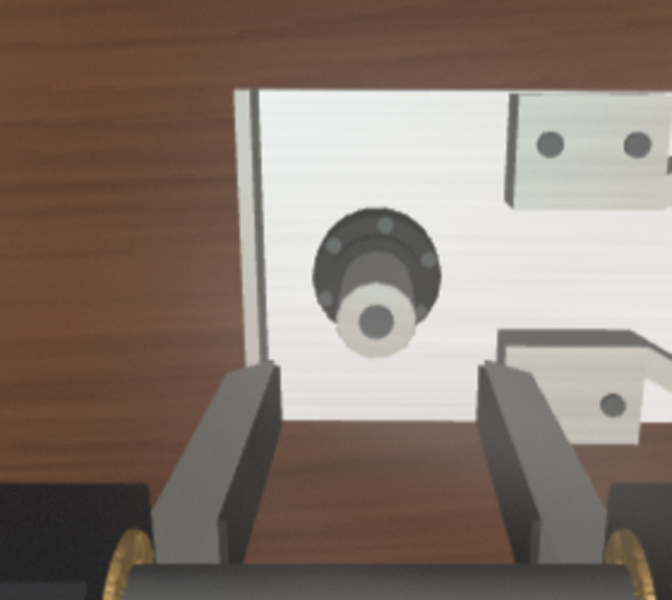

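The fitting coupler stands on the exit deck at crop (377,272), between the jaws and the fence. Next is the oversize one.

Scaled: 0.044 m is 0.22, 0.025 m is 0.125.

>>> shift_gripper(
  deltas=[
    [[-0.05,0.125,0],[0,0,0]],
    [[-0.08,0.22,0],[0,0,0]],
    [[-0.08,0.22,0],[0,0,0]],
    [[-0.08,0.22,0],[0,0,0]],
    [[-0.08,0.22,0],[0,0,0]],
    [[-0.08,0.22,0],[0,0,0]],
    [[-0.08,0.22,0],[0,0,0]],
    [[-0.08,0.22,0],[0,0,0]],
    [[-0.08,0.22,0],[0,0,0]],
    [[-0.05,0.125,0],[0,0,0]],
  ],
  aperture=0.094,
)

```text
time_s: 11.95
ee_pos: [0.4373, -0.2868, 0.1742]
eef_rot: [-3.141, 0.002, -0.053]
force: [0.4, -0.5, 0.3]
grip_width: 0.0943
grip_force: 0.0
```

>>> shift_gripper(
  deltas=[
    [[0,0,0],[0,0,0]],
    [[0,0,0],[0,0,0]],
    [[0,0,0],[0,0,0]],
  ],
)

```text
time_s: 12.25
ee_pos: [0.4394, -0.2836, 0.1749]
eef_rot: [-3.141, 0.001, -0.05]
force: [0.6, 0.1, 0.1]
grip_width: 0.0941
grip_force: 0.0
```

```bash
python3 -c "
from h import *;to(.4324,-.3007,.058)
from station import ctrl, eyes, ticket, readout
c=eyes.camera('wrist');cv2.imwrite('pics/w7.png',c['pixels'][:,120:520]);print(proj(c,(.4324,-.3007,.08))-[120,0])"
```

```text
tool dx,dy,dz [-0.0061  0.0174  0.1169] rot [-3.141e+00  1.000e-03 -5.000e-02] tcp gauge [-0.1468 -0.3158] F [0.6 0.1 0.1] q [-0.64  0.29  1.66  0.    1.19  0.98]
[217.9161218  215.31477056]
```

View pics/w7.png

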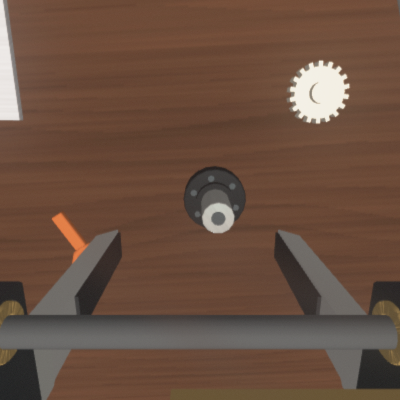

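The stem top is at (218,218), against a predicted (218,215), so it's on target. I'll move over it, descend and grip.

Scaled: 0.03 m is 0.15, 0.02 m is 0.1.

>>> shift_gripper(
  deltas=[
    [[-0.03,0.085,0],[0,0,0]],
    [[0,0,0.15],[0,0,0]],
    [[0,0,0.15],[0,0,0]],
    [[0,0,0.15],[0,0,0]],
    [[0,0,0.1],[0,0,0]],
    [[0,0,0.03],[0,0,0]],
    [[0,0,0],[0,0,0]],
    [[0,0,0],[0,0,0]],
  ],
)

```text
time_s: 13.1
ee_pos: [0.433, -0.3012, 0.0605]
eef_rot: [3.141, -0.001, -0.051]
force: [0.4, 0.9, 1.0]
grip_width: 0.094
grip_force: 0.0
```

>>> shift_gripper(
  deltas=[
    [[0,0,0],[0,0,0]],
    [[0,0,0],[0,0,0]],
    [[0,0,0],[0,0,0]],
    [[0,0,0],[0,0,0]],
    [[0,0,0],[0,0,0]],
    [[0,0,0],[0,0,0]],
    [[0,0,0],[0,0,0]],
    [[0,0,0],[0,0,0]],
    [[0,0,0],[0,0,0]],
    [[0,0,0],[0,0,0]],
  ],
  aperture=0.02,
  force=25,
)

```text
time_s: 14.1
ee_pos: [0.4323, -0.3011, 0.0594]
eef_rot: [-3.141, 0.0, -0.051]
force: [0.1, 0.4, -0.2]
grip_width: 0.0277
grip_force: 25.0
```

>>> shift_gripper(
  deltas=[
    [[0,0,0],[0,0,0]],
    [[0,0,0],[0,0,0]],
    [[0,0,-0.05],[0,0,0]],
    [[0,0,-0.15],[0,0,0]],
    [[0,0,-0.15],[0,0,0]],
    [[0,0,-0.15],[0,0,0]],
    [[0,0,0],[0,0,0]],
    [[0,0,0],[0,0,0]],
  ],
)

```text
time_s: 14.9
ee_pos: [0.4322, -0.3012, 0.1596]
eef_rot: [3.141, -0.0, -0.051]
force: [0.2, 0.1, -2.5]
grip_width: 0.0277
grip_force: 25.0
```

```bash
python3 -c "
from h import *;to(.4321,.3468,.066)"
```

```text
tool dx,dy,dz [-0.0333 -0.6471  0.0936] rot [ 3.141 -0.    -0.051] tcp gauge [-0.153  -0.3338] F [ 0.2  0.1 -2.5] q [-0.68  0.32  1.67 -0.    1.16  0.94]
```

Scaled: -0.035 m is -0.175, -0.02 m is -0.1.

>>> shift_gripper(
  deltas=[
    [[-0.005,-0.1,0],[0,0,0]],
    [[-0.01,-0.175,0],[0,0,0]],
    [[-0.01,-0.175,0],[0,0,0]],
    [[-0.01,-0.175,0],[0,0,0]],
    [[-0.01,-0.175,0],[0,0,0]],
    [[-0.01,-0.175,0],[0,0,0]],
    [[-0.01,-0.175,0],[0,0,0]],
    [[-0.01,-0.175,0],[0,0,0]],
    [[-0.01,-0.175,0],[0,0,0]],
    [[-0.01,-0.175,0],[0,0,0]],
  ],
)

```text
time_s: 15.9
ee_pos: [0.4296, 0.0357, 0.1582]
eef_rot: [3.141, 0.002, -0.051]
force: [0.1, 0.3, -1.9]
grip_width: 0.0274
grip_force: 25.0
```

>>> shift_gripper(
  deltas=[
    [[-0.01,-0.175,0],[0,0,0]],
    [[-0.01,-0.175,0],[0,0,0]],
    [[-0.01,-0.175,0],[0,0,0]],
    [[-0.01,-0.175,0],[0,0,0]],
    [[-0.01,-0.175,0],[0,0,0]],
    [[-0.01,-0.175,0],[0,0,0]],
    [[-0.01,-0.175,0],[0,0,0]],
    [[0,-0.1,0],[0,0,0]],
    [[0,0,0],[0,0,0]],
    [[0,0,0],[0,0,0]],
  ],
)

```text
time_s: 16.9
ee_pos: [0.4295, 0.2992, 0.1581]
eef_rot: [3.14, 0.002, -0.051]
force: [0.8, 0.1, -2.8]
grip_width: 0.0275
grip_force: 25.0
```

```bash
python3 -c "
from h import *;to(.4321,.3468,.0655)"
```

```text
tool dx,dy,dz [ 0.0002 -0.0477  0.0926] rot [ 3.14e+00  2.00e-03 -5.10e-02] tcp gauge [-0.1866  0.2656] F [ 0.8  0.1 -2.8] q [ 0.54  0.31  1.68 -0.    1.16  2.16]
```

Scaled: 0.03 m is 0.15, 0.025 m is 0.125.

>>> shift_gripper(
  deltas=[
    [[0,-0.12,0],[0,0,0]],
    [[0,-0.12,0],[0,0,0]],
    [[0,0,0],[0,0,0]],
    [[0,0,0.1],[0,0,0]],
    [[0,0,0.15],[0,0,0]],
    [[0,0,0.125],[0,0,0]],
    [[0,0,0.05],[0,0,0]],
    [[0,0,0.02],[0,0,0]],
    [[0,0,0],[0,0,0]],
    [[0,0,0],[0,0,0]],
  ],
)

```text
time_s: 17.9
ee_pos: [0.4331, 0.3477, 0.0716]
eef_rot: [-3.141, -0.001, -0.051]
force: [-0.5, -0.2, -2.6]
grip_width: 0.0275
grip_force: 25.0
```

```bash
python3 -c "
from h import *;to(.4321,.3468,.0647)
from station import ctrl, eyes, ticket, readout
c=eyes.camera('wrist');cv2.imwrite('pics/w8.png',c['pixels'])"
```

```text
tool dx,dy,dz [-0.0009  0.001   0.0069] rot [-3.141e+00 -1.000e-03 -5.100e-02] tcp gauge [-0.1855  0.3143] F [-0.5 -0.2 -2.6] q [ 0.61  0.49  1.65 -0.    1.    2.23]
```

View pics/w8.png

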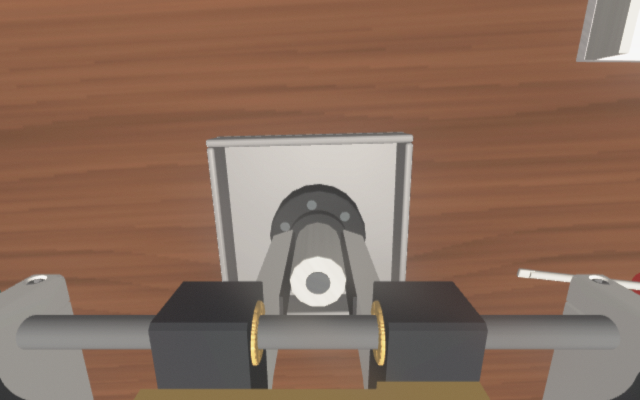

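The coupler is upright and centred in the tray, with the flange at (318,235). I'll lower the last 7 mm and release.

Scaled: 0.003 m is 0.015, 0.002 m is 0.01.

>>> shift_gripper(
  deltas=[
    [[0,0,0.015],[0,0,0]],
    [[0,0,0.01],[0,0,0]],
    [[0,0,0.005],[0,0,0]],
    [[0,0,0.005],[0,0,0]],
    [[0,0,0],[0,0,0]],
    [[0,0,0],[0,0,0]],
  ],
)

```text
time_s: 18.55
ee_pos: [0.4326, 0.3477, 0.0644]
eef_rot: [-3.142, -0.0, -0.051]
force: [-4.9, -3.0, 9.8]
grip_width: 0.0275
grip_force: 25.0
```

>>> shift_gripper(
  deltas=[
    [[0,0,0],[0,0,0]],
    [[0,0,0],[0,0,0]],
    [[0,0,0],[0,0,0]],
    [[0,0,0],[0,0,0]],
    [[0,0,-0.05],[0,0,0]],
    [[0,0,-0.15],[0,0,0]],
    [[0,0,-0.2],[0,0,0]],
    [[0,0,-0.2],[0,0,0]],
    [[0,0,0],[0,0,0]],
    [[0,0,0],[0,0,0]],
  ],
  aperture=0.06,
)

```text
time_s: 19.55
ee_pos: [0.4327, 0.3477, 0.1845]
eef_rot: [-3.14, -0.001, -0.051]
force: [0.2, -0.6, 0.1]
grip_width: 0.0599
grip_force: 0.0
```

```bash
python3 -c "
from h import *
from station import ctrl, eyes, ticket, readout
a=eyes.camera('wrist')['pixels'];b=eyes.camera('scene')['pixels']
cv2.imwrite('pics/w9.png',np.vstack([cv2.resize(a,(480,300)),cv2.resize(b,(480,300))]))"
```

```text
(no output)
```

View pics/w9.png

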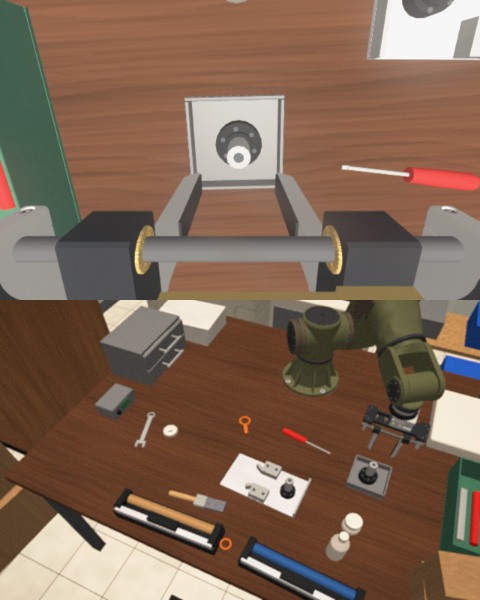

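Both couplers stand where they belong: the oversize one in the tray at (238,145) and the fitting one on the exit deck at (289,487). The bystanders haven't moved and the gripper is clear.

```bash
python3 -c "
from station import ctrl, eyes, ticket, readout
print(ticket.hand_in())"
```

```text
the job is handed in; nothing more can be done
None
```

The job is handed in at about 20 s of the 72 s: the 54 mm coupler slid through the jaws and stands clear on the exit deck, the 64 mm one stands in the middle of the reject tray without ever touching the gauge, and no bystander was moved; the hand-in gave no verdict.

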